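# Put two guitar pickups to rest in the sloped rack and snap the covers shut

## Robot

A 7-joint arm with a two-finger parallel gripper is mounted at the origin on the work surface. World frame = base frame: x ahead of the robot, y to its left, z up, the work surface at z = 0. Lengths are in m, angles in rad, forces in N, time in s.
With the tool pointing down it reaches from about 0.4 to 0.85 m from the base axis. Payload 4.5 kg.
Tool frame: the origin (TCP) lies on the centre line of the jaws, within the pads' length; the fingertips stand r.tcp_to_tips ahead of it and the grasp point (between the pads) lies 11 mm behind it (r.tcp_to_tips is the distance from the TCP to the fingertips, in m); y points along the fingers, x is the direction in which the jaws open and shut, and the axes are right-handed (so a half turn about y gives the same grasp; the last joint's range is limited). The gripper opens to 88 mm and grips with 3 to 60 N. Pads are 18 mm wide; open, the fingers measure 123 mm over their backs; the gripper's body (75 mm by 187 mm) begins 45 mm behind the grasp point.
Start: joints at [-1.1, 0.689, -0.195, 1.565, 0.157, 0.902, -0.215], TCP at [0.264, 0.566, 0.247] pointing down, gripper open.
Joint ranges: [-3.01, 3.01], [-0.46, 2.08], [-1.47, 1.51], [0.13, 2.56], [-1, 4.14], [0.04, 2.09], [-2.66, 2.66]. Speed limits (rad/s): [2.57, 2.57, 3.14, 3.14, 3.14, 3.14, 3.14].

## Interface

Orientations are given as a unit quaternion [x, y, z, w].
In Python, from plant import r gives the robot as it stands. The module is installed in compiled form; this text tells all that it offers.
- The arm moves only by the shell command python3 -m inch 'ROWS' [OPENING] [FORCE]. ROWS is text: rows parted by semicolons, each of 4 numbers parted by spaces: the shift along the tool's x, y, z in mm, then the turn about the tool's y in degrees. In form: x y z spin; .... A call has 1 to 10 rows; each row is the pose to reach, as a shift and turn from the pose commanded when the call began, along the tool's axes at that moment; what a row does not reach only later rows make up. A row lasts 1/10 s, in which the tool goes at most 50 mm and 8.59 degrees, less where a joint would pass 70% of its speed; a pose out of reach is approached as far as the arm can. A call with a gripper value outside its range is refused whole. OPENING is the gripper command: -1 is shut, 1 is fully open, values between are in proportion, set as the call begins (- or left out, the last holds). The fingers move at their own pace and stop on an object; FORCE is the grip in N (left out, the last holds). Time passes only in rows, so rows that repeat a pose let the fingers close. It gives the time, the measured TCP pose, the force and the opening at its end, in the units of the state.
- r.get_state(): the state, without advancing time (a new reading comes with each control period).
- r.snapshot(name): name is "scene" or "top" or "wrist"; returns a dict with "frame" (480x640x3 uint8, red, green, blue), "intrinsics" (3x3 intrinsics, pixels), "dist_coeffs" ([k1, k2, p1, p2, k3] as OpenCV has them; the pictures are not rectified), "R" (3x3) and "t" (3): a world point X has camera coordinates R X + t. Camera axes: x right, y down, z forward; pixel columns grow to the right and rows downward; lengths in m; the calibration is good to about 2 mm. A picture is of the moment at which its call begins. There is no depth.
- r.finish_job(): hands the job in, once; it reports no verdict.
Trained networks look in the newest picture that a camera, given by its name, has taken for a name from the list of things; names that differ only in an ending like _2 or _b are one class to them, and where a whole thing is asked for, a point or a joint stands for the part that bears it (a point fixed in the world has none). Each returns a list of dicts, best first, with "p" (0 to 1); they miss things now and then, are a little off and sometimes report something else, mostly with a low value. They report only what shows in the picture. A call takes as long as a camera call. They do not tell look-alikes from the thing itself.
- r.trace(camera, name): "region" (480x640 bool, what is visible of it) and "centre" ([row, column] in pixels, amid what is visible of it).
- r.tip_of(camera, name): "centre" ([row, column] in pixels: a listed point, or the origin of a listed thing).
The state is a dict: "clock": time; "q": joint angles; "qd": joint speeds; "joint_torque": joint torques, N m; "tool_pos": TCP position; "eef_rot": TCP orientation; "contact_force": force on the tool from outside, world axes, zero at the start; "moment": the same for the moment, N m; "opening": opening from 0.0 (shut) to 1.0 (fully open).
Only numpy, scipy, OpenCV 4.12 (cv2) and the standard library are available. Lean on these libraries where they do the work, as an engineer would, in place of code of your own. Each camera call takes 0.05 s, during which the arm holds its last target.

## Task

In the sloped wooden rack, push both black guitar pickups down their chutes until each rests against the back stop, then press both hinged aluminium covers down until their catches snap over and hold them shut. Leave the other things on the bench where they are.

Things in the scene. Friction and masses are not known exactly. Their poses are not given: they have to be found in the camera images.
- rack: Wooden two-bay sloped rack, fixed, 190 x 160 mm. Its frame is tilted 12 deg with the chutes: origin on the chute floor, mid-length, midway between the bays, 45 mm above the bench; x UP the slope to the open loading ends, y to the left bay, z square to the floor. Bay centre lines y = +-36, each 60 wide inside; floor x -90 (back stop) to +90; side walls 36 high for x -100..+4, then 10 high.
- pickup_left: Black guitar pickup in the left bay (+y side of the rack): bar 90 long x 32 wide x 26 mm high, six steel dots on top, about 120 g, lying lengthwise on the chute floor, held by friction. Origin: centre of its underside; x along its length, roughly up the slope; z square to the floor. Starts 28 to 50 mm short of the back stop and must be pushed down the slope.
- stop_left (a point): Foot of the left bay's back stop (34 mm high): point on the chute floor, mid-width, at the stop's face. Axes as the rack's. A pickup resting against the stop has its origin 45 mm up the slope (+x) from here.
- cover_left (a joint): Hinge angle (rad) of the left cover: 0 shut (parallel to the chute floor), positive open, starts 0.85 to 1.1. Its stiff hinge keeps any angle (1 N at the free edge moves it). Below about 0.17 a sprung roller catch resists: 6 to 8 N near the free edge pushes it past; at about 0.07 it snaps over and is held at 0. Let go of before that, it springs back to about 0.17.
- cover_left_hinge (a point): Middle of the left cover's hinge line, rack frame x = -99, z = 39.5 mm, at mid-thickness. The cover is a flat aluminium flap 107 mm long from here, 66 wide, 5 thick. Axes turn with it: x from hinge to free edge, y along the hinge, z out of its outer (upper) face.
- cover_left_edge (a point): Middle of the left cover's free edge, on its outer (upper) face, 107 mm from the hinge line; moves with the cover.
- catch_left_top (a point): Top of the left bay's dark steel catch housing (34 x 14 mm), outside the bay's outer wall, 58 mm above the chute floor. Its sprung roller points inwards over the edge of the shut cover. Keep the fingers clear of it.
- pickup_right: Black guitar pickup in the right bay (-y side of the rack): bar 90 long x 32 wide x 26 mm high, six steel dots on top, about 120 g, lying lengthwise on the chute floor, held by friction. Origin: centre of its underside; x along its length, roughly up the slope; z square to the floor. Starts 28 to 50 mm short of the back stop and must be pushed down the slope.
- stop_right (a point): Foot of the right bay's back stop (34 mm high): point on the chute floor, mid-width, at the stop's face. Axes as the rack's. A pickup resting against the stop has its origin 45 mm up the slope (+x) from here.
- cover_right (a joint): Hinge angle (rad) of the right cover: 0 shut (parallel to the chute floor), positive open, starts 0.85 to 1.1. Its stiff hinge keeps any angle (1 N at the free edge moves it). Below about 0.17 a sprung roller catch resists: 6 to 8 N near the free edge pushes it past; at about 0.07 it snaps over and is held at 0. Let go of before that, it springs back to about 0.17.
- cover_right_hinge (a point): Middle of the right cover's hinge line, rack frame x = -99, z = 39.5 mm, at mid-thickness. The cover is a flat aluminium flap 107 mm long from here, 66 wide, 5 thick. Axes turn with it: x from hinge to free edge, y along the hinge, z out of its outer (upper) face.
- cover_right_edge (a point): Middle of the right cover's free edge, on its outer (upper) face, 107 mm from the hinge line; moves with the cover.
- catch_right_top (a point): Top of the right bay's dark steel catch housing (34 x 14 mm), outside the bay's outer wall, 58 mm above the chute floor. Its sprung roller points inwards over the edge of the shut cover. Keep the fingers clear of it.
- screwdriver: Bystander: wooden-handled screwdriver, 190 mm long, lying on the bench.
- polish: Bystander: white plastic bottle, 54 mm across, 130 mm high, standing.
- sanding_block: Bystander: cork sanding block 110 x 60 x 30 mm.
- screw_tin: Bystander: round steel tin, 70 mm across, 50 mm high.
There are look-alikes about, which are no part of the job. What is shaped like the pickup_left but blue or turquoise is not meant.

How it is judged:
On the way, in this order (a step that is already met when the one before it is completed fails the run):
1. both pickups rest against their back stops (within 7 mm) (x of pickup_left in the frame of stop_left between 0.038 and 0.052 m and y of pickup_left in the frame of stop_left between -0.03 and 0.03 m and z of pickup_left in the frame of stop_left between -0.006 and 0.006 m and x of pickup_right in the frame of stop_right between 0.038 and 0.052 m and y of pickup_right in the frame of stop_right between -0.03 and 0.03 m and z of pickup_right in the frame of stop_right between -0.006 and 0.006 m), for 0.2 s.
2. both covers snapped shut (value of joint each of cover_left, cover_right below 0.03 rad), for 0.2 s.
At the end, for the whole second after the job is handed in: Each pickup lies on the floor of its own bay, at rest, within 7 mm of touching its back stop, and both covers are held shut by their catches (hinge angle below 0.03 rad) (all of step 1 and all of step 2 and linear speed of each of pickup_left, pickup_right below 0.02 m/s).
It fails at once if the screwdriver is moved by more than 30 mm (distance of screwdriver from where it was at the start of the episode above 0.03 m).
It fails at once if the polish is moved by more than 30 mm (distance of polish from where it was at the start of the episode above 0.03 m).
It fails at once if the sanding block is moved by more than 30 mm (distance of sanding_block from where it was at the start of the episode above 0.03 m).
It fails at once if the screw tin is moved by more than 30 mm (distance of screw_tin from where it was at the start of the episode above 0.03 m).
It also fails if it takes over 58 s, if anything falls off the work surface, if the arm or the gripper's body presses on something with over 40 N, if the wrist force passes 120 N, or if a joint passes its speed limit or range.

## Working session

There is one attempt and no reset: what is moved stays moved. The work goes in short steps, Python scripts to look and compute and a shell command to move; the robot and the scene stay as the last step left them, time stands still between calls to the robot, and variables do not carry over. Pictures are saved under pics/ and viewed, and the job is handed in when it is done.

```bash
mkdir -p pics; ls; python3 - <<'E'
from plant import r
import cv2
s=r.get_state()
print({k:(s[k]) for k in s}); print(r.tcp_to_tips)
for n in ["scene","top","wrist"]:
    d=r.snapshot(n); cv2.imwrite(f"pics/{n}0.png",d["frame"][:,:,::-1]); print(n,d["intrinsics"],d["dist_coeffs"],d["R"],d["t"])
E
```

```text
pics
{'clock': 0.0, 'q': array([-1.10023894,  0.6899685 , -0.19449589,  1.56633868,  0.15729955,
        0.90250105, -0.21510506]), 'qd': array([ 1.58069715e-05,  3.19910938e-03,  7.96279444e-04,  8.02956558e-04,
       -5.93364751e-04,  8.06565093e-04,  1.38542930e-03]), 'joint_torque': array([ 3.67254179e-04, -5.27579927e+01, -1.26674037e+00, -1.53432155e+01,
       -5.25677903e-02,  6.60976366e-03,  1.74684319e-04]), 'tool_pos': array([0.26416982, 0.56574692, 0.24592065]), 'eef_rot': array([ 0.59682497,  0.37930553, -0.38033546, -0.59604715]), 'contact_force': array([ 0.87649958,  0.3439432 , -0.38089415]), 'moment': array([0.04729046, 0.04182287, 0.0236448 ]), 'opening': 1.0024364873716243}
0.008
scene [[565.61700496   0.         327.13170913]
 [  0.         565.61700496 237.26753583]
 [  0.           0.           1.        ]] [-0.03367586  0.          0.          0.          0.        ] [[-0.26668811  0.96367472 -0.01443907]
 [ 0.81461752  0.21738105 -0.5377209 ]
 [-0.51504926 -0.15516609 -0.84299926]] [ 0.14299224 -0.41258199  1.72247755]
top [[449.42861443   0.         319.38658046]
 [  0.         449.42861443 230.77449881]
 [  0.           0.           1.        ]] [0.0327683 0.        0.        0.        0.       ] [[-0.01174883 -0.99979405 -0.01654783]
 [-0.99375604  0.01351099 -0.11075371]
 [ 0.11095448  0.01514328 -0.99371011]] [0.01567008 0.59504099 1.22352582]
wrist [[350.76270268   0.         312.60884177]
 [  0.         350.76270268 238.06533407]
 [  0.           0.           1.        ]] [0.00265886 0.         0.         0.         0.        ] [[ 0.42305904  0.90610147 -0.00108073]
 [ 0.86343565 -0.40277609  0.30372734]
 [ 0.2747725  -0.12942774 -0.95275838]] [-0.62385283 -0.04133358  0.39032285]
```

View pics/scene0.png

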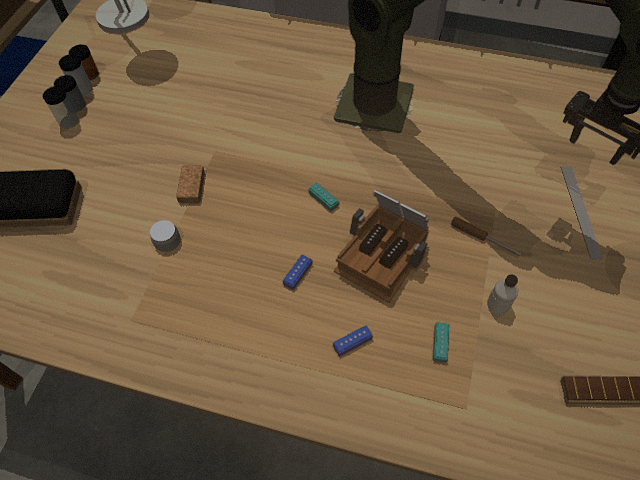

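View pics/top0.png

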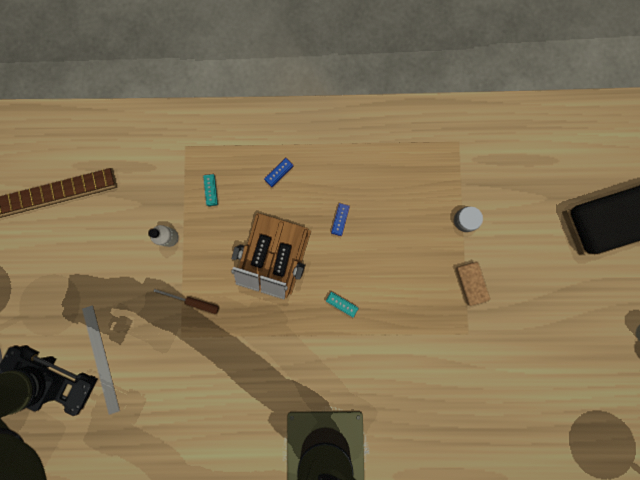

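View pics/wrist0.png

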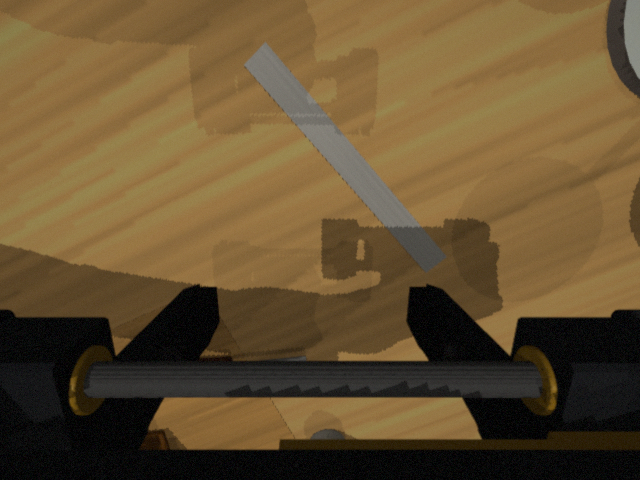

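The rack is near (270,255) in the top view, with its hinges and open covers towards the robot and its loading ends facing away. The black pickups are at about (261,250) and (283,260). Next I measure.

```bash
cat > h.py <<'E'
from plant import r
import numpy as np, cv2
from scipy.optimize import least_squares
from scipy.spatial.transform import Rotation as Ro
def snap(n): return r.snapshot(n)
def proj(d,X):
    return cv2.projectPoints(np.asarray(X,float).reshape(-1,1,3),cv2.Rodrigues(d["R"])[0],d["t"],d["intrinsics"],d["dist_coeffs"])[0].reshape(-1,2)
def rackR(yaw): return Ro.from_euler('z',yaw).as_matrix()@Ro.from_euler('y',-np.radians(12)).as_matrix()
# rack x up slope
def tri(ds,pts):
    A=[];
    P=[]
    for d,p in zip(ds,pts):
        u=cv2.undistortPoints(np.array([[p]],float),d["intrinsics"],d["dist_coeffs"])[0,0]
        M=np.c_[d["R"],d["t"]]
        A+= [u[0]*M[2]-M[0],u[1]*M[2]-M[1]]
    v=np.linalg.svd(np.array(A))[2][-1]; return v[:3]/v[3]
E
python3 - <<'E'
from h import *
names=["rack","pickup_left","pickup_right","stop_left","stop_right","cover_left_hinge","cover_right_hinge","cover_left_edge","cover_right_edge","catch_left_top","catch_right_top","polish","screwdriver"]
ds={n:snap(n) for n in ["scene","top"]}
for nm in names:
    o={}
    for c in ds:
        o[c]=r.tip_of(c,nm)
    print(nm,{c:[(np.round(e["centre"],1).tolist(),round(e["p"],2)) for e in o[c][:3]] for c in o})
    if all(o.values()):
        ps=[np.array(o[c][0]["centre"])[::-1] for c in ds]
        X=tri(list(ds.values()),ps); print("   ",np.round(X,4),[np.round(proj(ds[c],X)[0]-p,1) for c,p in zip(ds,ps)])
E
```

```text
rack {'scene': [([248.0, 383.4], 0.75), ([208.5, 393.0], 0.25)], 'top': [([256.3, 270.7], 0.95)]}
    [0.5256 0.143  0.0375] [array([ 0.4, -0. ]), array([ 0.3, -0.1])]
pickup_left {'scene': [([274.4, 298.1], 0.92), ([257.4, 390.2], 0.85), ([342.4, 351.8], 0.64)], 'top': [([249.0, 261.9], 0.94), ([188.7, 210.2], 0.9), ([173.2, 281.8], 0.66)]}
    [0.6139 0.066  0.0923] [array([ 46.8, -14.7]), array([ 35.4, -27.4])]
pickup_right {'scene': [([222.4, 389.6], 0.65)], 'top': [([257.5, 281.5], 0.97), ([273.7, 297.1], 0.61)]}
    [0.5129 0.1261 0.1255] [array([-9.1,  0.1]), array([-8.1,  1.7])]
stop_left {'scene': [([229.1, 412.6], 0.57), ([242.2, 423.3], 0.42)], 'top': [([277.6, 249.8], 0.85)]}
    [0.4667 0.1998 0.058 ] [array([-0.7,  0.1]), array([-0.6,  0.2])]
stop_right {'scene': [([224.2, 387.1], 0.85)], 'top': [([284.3, 273.7], 0.57)]}
    [0.4483 0.1359 0.0291] [array([ 0.3, -0. ]), array([ 0.2, -0.1])]
cover_left_hinge {'scene': [([219.9, 417.3], 0.54)], 'top': [([287.6, 245.1], 0.79)]}
    [0.4407 0.2085 0.0653] [array([ 0.3, -0. ]), array([ 0.3, -0.1])]
cover_right_hinge {'scene':
[... 395 characters left out ...]
 [([243.9, 424.2], 0.95), ([240.0, 482.7], 0.26)], 'top': [([252.3, 235.2], 0.64)]}
    [0.5325 0.2327 0.1039] [array([-1.6,  0.2]), array([-1.4,  0.4])]
catch_right_top {'scene': [([212.1, 359.0], 0.96)], 'top': [([272.6, 299.0], 0.8), ([284.1, 272.7], 0.75), ([284.5, 247.7], 0.37)]}
    [0.4777 0.0641 0.0968] [array([-0.9,  0. ]), array([-0.8,  0.2])]
polish {'scene': [([303.8, 498.1], 0.59)], 'top': [([236.2, 166.6], 0.64), ([293.0, 272.3], 0.53), ([285.3, 273.0], 0.26)]}
    [0.589  0.4409 0.0096] [array([ 1.4, -0.3]), array([ 1.2, -0.3])]
screwdriver {'scene': [([237.3, 482.3], 0.78)], 'top': [([299.6, 186.1], 0.58)]}
    [0.4095 0.3814 0.0083] [array([ 1.4, -0.3]), array([ 1.3, -0.3])]
```

```bash
cat >> h.py <<'E'
def model(p):
    # p: x y yaw z  thL thR  xpl ypl xpr ypr  xc yc  (mm in rack for last)
    R=rackR(p[2]); o=np.array([p[0],p[1],p[3]])
    f=lambda v:o+R@(np.array(v)/1000.)
    D={"rack":f([0,0,0])}
    for s,g,th,px,py in (("left",1,p[4],p[6],p[7]),("right",-1,p[5],p[8],p[9])):
        D["stop_"+s]=f([-90,36*g,0]); D["cover_%s_hinge"%s]=f([-99,36*g,39.5])
        D["cover_%s_edge"%s]=f([-99+107*np.cos(th)-2.5*np.sin(th),36*g,39.5+107*np.sin(th)+2.5*np.cos(th)])
        D["pickup_"+s]=f([px,py,0]); D["catch_%s_top"%s]=f([p[10],p[11]*g,58])
    return D
def fit(obs,p0=None,zfix=True):
    # obs: list of (d,name,[col,row])
    if p0 is None: p0=[.526,.143,-.25,.045,1,1,0,36,0,-36,0,78]
    def res(p):
        D=model(p); e=[(proj(d,D[n])[0]-c) for d,n,c in obs]
        e=list(np.concatenate(e)); 
        pr=[(p[3]-.045)/.001,(p[4]-.97)/.2,(p[5]-.97)/.2,(p[6]+6)/10,(p[8]+6)/10,(p[7]-36)/5,(p[9]+36)/5,(p[10])/20,(p[11]-78)/10]
        return np.array(e+pr)
    return least_squares(res,p0,loss='soft_l1',x_scale=[.01,.01,.05,.001,.1,.1,10,5,10,5,10,10])
def observe(cams,pmin=.3,guess=None,gate=15):
    obs=[];
    ks=[k for k in model([0]*12)]
    ds={n:snap(n) for n in cams}
    for c in cams:
        for k in ks:
            L=[e for e in r.tip_of(c,k) if e["p"]>pmin]
            if guess is not None:
                q=proj(ds[c],model(guess)[k])[0]
                L=[e for e in L if np.linalg.norm(np.array(e["centre"])[::-1]-q)<gate]
            if L: obs.append((ds[c],k,np.array(L[0]["centre"])[::-1],c))
    return ds,obs
def report(obs,cams=("scene","top"),p0=None):
    F=fit([o[:3] for o in obs],p0); p=F.x; D=model(p)
    print(np.round(p,4).tolist(),'yawdeg',np.degrees(p[2]))
    for d,n,c,cam in obs: print(cam,n,np.round(proj(d,D[n])[0]-c,1))
    return p
E
python3 - <<'E'
from h import *
g=[.526,.143,-.25,.045,1,1,0,36,0,-36,0,78]
ds,obs=observe(["scene","top"],guess=g,gate=25)
p=report(obs); np.save("p.npy",p)
s=r.get_state(); Rt=Ro.from_quat(s["eef_rot"]).as_matrix(); print(Rt)
d=snap("wrist"); print("cam in tool",Rt.T@(-d["R"].T@d["t"]-s["tool_pos"]))
E
```

```text
[0.5335, 0.1384, -0.3279, 0.0454, 0.9241, 0.982, 5.8918, 32.7729, 1.4764, -35.5498, -20.2917, 89.789] yawdeg -18.78862974760088
scene rack [-3.8  1. ]
scene stop_left [0.7 4.5]
scene cover_left_hinge [-1.8 -1.9]
scene cover_left_edge [-4.1 -0.2]
scene pickup_left [-0.3  0.8]
scene catch_left_top [-2.3  2. ]
scene stop_right [-2.5 -0.4]
scene cover_right_hinge [2.3 3.2]
scene cover_right_edge [ 1.1 -0.9]
scene pickup_right [0.9 1.6]
scene catch_right_top [ 0.1 -2.1]
top rack [-0.2  0.2]
top stop_left [2.8 4. ]
top cover_left_hinge [-2.   1.1]
top cover_left_edge [-3.7  0. ]
top pickup_left [-0.5  1. ]
top catch_left_top [-2.6  0.4]
top stop_right [0.4 2.5]
top cover_right_hinge [-0. -1.]
top cover_right_edge [ 0.4 -4.6]
top pickup_right [4.1 0.9]
top catch_right_top [-1.  -0.6]
[[ 4.23042185e-01  2.77243236e-05 -9.06109987e-01]
 [ 9.06109984e-01  7.96989671e-05  4.23042186e-01]
 [ 8.39445885e-05 -9.99999996e-01  8.59473876e-06]]
cam in tool [-0.00039896 -0.13776879  0.07920063]
```

```bash
python3 -m inch '-30 0 -40 -1; -60 0 -80 -2; -90 0 -120 -3; -120 0 -155 -4; -150 0 -195 -5; -180 0 -235 -6; -210 0 -275 -6; -245 0 -320 -6; -280 0 -365 -6; -280 0 -365 -6' 0.23; python3 -m inch '0 0 0 0; 0 0 0 0; 0 0 0 0'
python3 - <<'E'
from h import *
s=r.get_state(); print(s["clock"],s["tool_pos"],s["q"],s["contact_force"],s["opening"])
d=snap("wrist"); cv2.imwrite("pics/w1.png",d["frame"][:,:,::-1])
p=np.load("p.npy")
ds,obs=observe(["wrist"],guess=p,gate=45)
for o in obs: print(o[1],np.round(o[2],1),np.round(proj(o[0],model(p)[o[1]])[0],1))
E
```

```text
clock: 3.8
tool_pos: [0.4791, 0.1516, 0.2466]
eef_rot: [0.579, 0.407, -0.408, -0.576]
contact_force: [0.8, -0.7, 0.0]
opening: 0.619
clock: 4.1
tool_pos: [0.4757, 0.1608, 0.2468]
eef_rot: [-0.574, -0.412, 0.411, 0.575]
contact_force: [0.9, 0.3, 0.3]
opening: 0.615
4.1 [0.47572505 0.16083886 0.24684995] [-0.23228796  0.53774085 -0.28676895  1.92678504  0.22252823  0.70701739
  0.59227146] [0.90271569 0.29649114 0.29791977] 0.6151912563523827
rack [310.5 269.6] [310.2 268.3]
cover_left_hinge [348.8 169.4] [349.7 168.2]
cover_left_edge [360.5 239.7] [362.5 249.3]
pickup_left [338.9 266.5] [341.5 273.8]
catch_left_top [410.3 256.7] [412.6 257.5]
cover_right_hinge [268.4 166.9] [270.  168.2]
pickup_right [276.7 264.1] [276.1 269.7]
catch_right_top [206.4 260.6] [206.9 257.6]
```

View pics/w1.png

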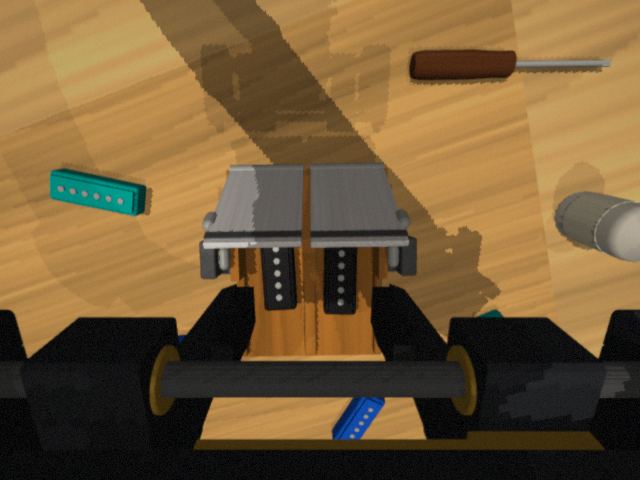

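Close up, the rack runs straight in the view: hinge line at row 165, cover edges at rows 240–245, upper ends of the pickups near (280,309) and (342,313). I'll refit with all the views, and sharpen it with a second wrist position on the way.

```bash
python3 -m inch '0 0 30 0; 0 0 60 0; 0 0 60 0; 0 0 60 0'
python3 - <<'E'
from h import *
import pickle
p=np.load("p.npy")
ds,o1=observe(["scene","top","wrist"],guess=p,gate=25)
p=report(o1,p0=p); np.save("p1.npy",p)
d=ds["wrist"]; im=d["frame"][:,:,::-1].copy()
D=model(p)
R=rackR(p[2]); o=np.array([p[0],p[1],p[3]])
def line(a,b,c):
    q=proj(d,[o+R@(np.array(v)/1000) for v in (a,b)]).astype(int); cv2.line(im,tuple(map(int,q[0])),tuple(map(int,q[1])),c,1)
for g,th,px,py in ((1,p[4],p[6],p[7]),(-1,p[5],p[8],p[9])):
    E=[-99+107*np.cos(th)-2.5*np.sin(th),0,39.5+107*np.sin(th)+2.5*np.cos(th)]
    line([E[0],36*g-33,E[2]],[E[0],36*g+33,E[2]],(0,0,255)); line([-99,36*g-33,39.5],[-99,36*g+33,39.5],(0,255,0))
    for sy in(-16,16): line([px-45,py+sy,26],[px+45,py+sy,26],(255,0,255))
    for sx in(-45,45): line([px+sx,py-16,26],[px+sx,py+16,26],(255,0,255))
    line([90,36*g-30,0],[90,36*g+30,0],(0,255,255))
    line([4,36*g-30,36],[4,36*g+30,36],(255,255,0))
cv2.imwrite("pics/w2.png",im)
s=r.get_state(); print(s["tool_pos"],s["clock"])
E
```

```text
clock: 5.15
tool_pos: [0.42, 0.178, 0.2469]
eef_rot: [0.576, 0.411, -0.411, -0.575]
contact_force: [0.3, -0.3, -0.2]
opening: 0.617
[0.5334, 0.1372, -0.3228, 0.045, 0.9605, 0.979, -1.9392, 32.3775, -6.0509, -34.1365, -21.1394, 89.1297] yawdeg -18.4955553911748
scene rack [-1.1  1. ]
scene stop_left [-0.1  1.2]
scene cover_left_hinge [-1.5 -0.5]
scene cover_left_edge [-0.5 -1.3]
scene pickup_left [-0.4 -1.4]
scene catch_left_top [-0.5  1.4]
scene stop_right [-1.  -2.3]
scene cover_right_hinge [-1.5 -0.9]
scene cover_right_edge [-1.  -0.6]
scene pickup_right [0.3 1. ]
scene catch_right_top [2.9 1. ]
top rack [ 0.4 -0.5]
top stop_left [5.6 2. ]
top cover_left_hinge [0.1 1.2]
top cover_left_edge [-0.6 -1.9]
top pickup_left [0.5 4. ]
top catch_left_top [-0.4  0.6]
top stop_right [0.1 2.6]
top cover_right_hinge [-0.3  1.8]
top cover_right_edge [-0.8 -3.6]
top pickup_right [ 0.8 -1.6]
top catch_right_top [1.4 0.2]
wrist rack [-1.2  0.2]
wrist stop_left [0.6 0.6]
wrist cover_left_hinge [ 0.5 -2.1]
wrist cover_left_edge [1.1 0. ]
wrist pickup_left [1.1 0.5]
wrist stop_right [-2.1  1.1]
wrist cover_right_edge [ 3.2 -0.4]
wrist pickup_right [-0.2 -0.6]
[0.41994681 0.17779687 0.24670432] 6.95
```

View pics/w2.png

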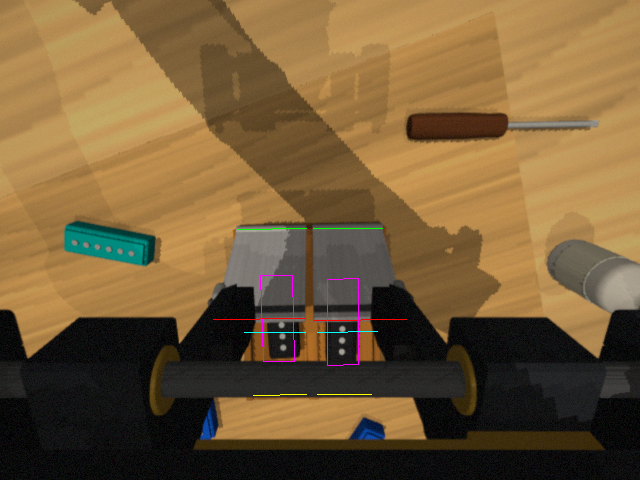

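```bash
cat >> h.py <<'E'
def delta(target,p):
    s=r.get_state(); Rt=Ro.from_quat(s["eef_rot"]).as_matrix()
    dl=Rt.T@(np.array(target)-s["tool_pos"])*1000
    yaw=np.degrees(np.arctan2(Rt[1,0],Rt[0,0])); print("delta tool mm",np.round(dl,1),"spin deg",round(-(np.degrees(p[2])+90-yaw),2))
def at(p,h,lat,z):
    """target: horizontal dist h (mm) along up-slope heading, lateral lat mm, TCP z (m)"""
    c,s=np.cos(p[2]),np.sin(p[2]); return [p[0]+(h*c-lat*s)/1000,p[1]+(h*s+lat*c)/1000,z]
E
python3 - <<'E'
from h import *
p=np.load("p1.npy"); delta(at(p,60.7,0,.0793),p)
E
```

```text
delta tool mm [  -0.8  167.4 -181.2] spin deg -0.53
```

```bash
python3 -m inch '0 0 -40 -0.5; 0 0 -80 -0.5; 0 0 -120 -0.5; 0 0 -160 -0.5; -1 0 -183 -0.5; -1 0 -183 -0.5; -1 30 -183 -0.5; -1 60 -183 -0.5; -1 90 -183 -0.5; -1 90 -183 -0.5'
python3 -m inch '0 0 0 0; 0 0 0 0'
python3 - <<'E'
from h import *
p=np.load("p1.npy"); delta(at(p,60.7,0,.0793),p)
ds,o=observe(["scene","top"],guess=p,gate=25)
im=[cv2.resize(ds[c]["frame"][y:y+150,x:x+200,::-1],(800,600),interpolation=cv2.INTER_CUBIC) for c,x,y in (("scene",300,160),("top",180,170))]
cv2.imwrite("pics/s3.png",im[0]);cv2.imwrite("pics/t3.png",im[1]); print(r.get_state()["clock"])
E
```

```text
clock: 7.95
tool_pos: [0.5886, 0.1171, 0.1533]
eef_rot: [-0.572, -0.411, 0.416, 0.575]
contact_force: [-0.3, 0.6, -0.1]
opening: 0.615
clock: 8.15
tool_pos: [0.5933, 0.1179, 0.1585]
eef_rot: [0.574, 0.414, -0.412, -0.574]
contact_force: [0.9, 0.8, -0.7]
opening: 0.617
delta tool mm [-0.9 79.1  2.4] spin deg -0.01
9.35
```

View pics/s3.png

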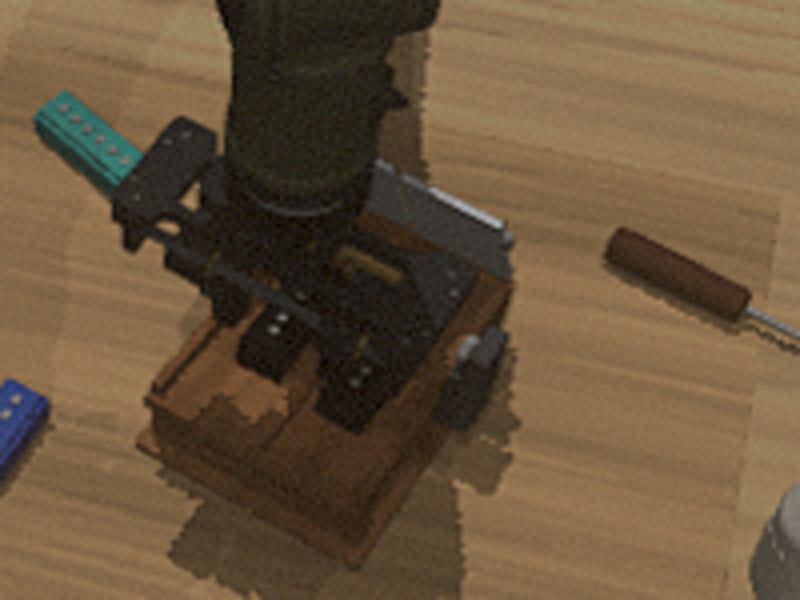

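View pics/t3.png

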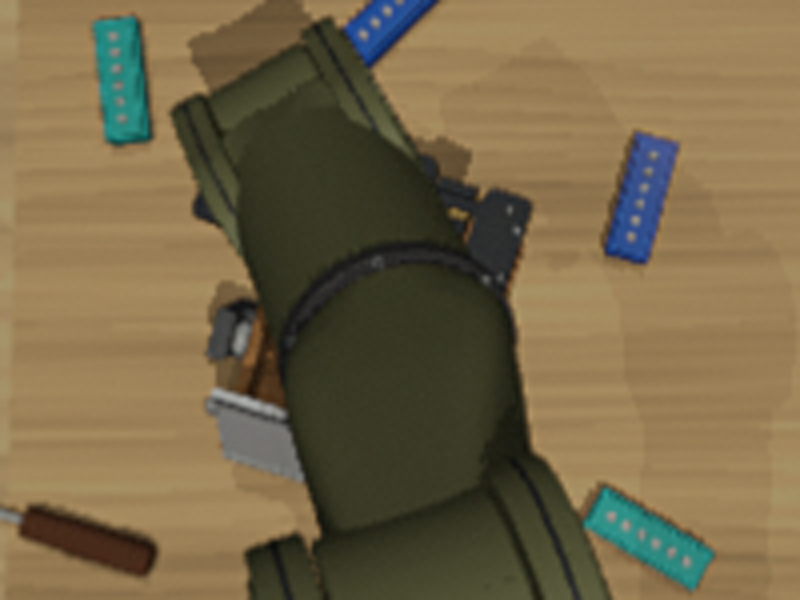

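```bash
python3 -m inch '0 15 0 0; 0 30 0 0; 0 45 0 0; -1 60 0 0; -1 70 0 0; -1 79 0 0; -1 79 0 0; -1 79 0 0'
python3 - <<'E'
from h import *
p=np.load("p1.npy"); delta(at(p,60.7,0,.0793),p)
d=snap("scene"); cv2.imwrite("pics/s4.png",cv2.resize(d["frame"][160:310,300:500,::-1],(800,600),interpolation=cv2.INTER_CUBIC))
d=snap("wrist"); cv2.imwrite("pics/w4.png",d["frame"][:,:,::-1])
E
```

```text
clock: 10.15
tool_pos: [0.5925, 0.1164, 0.0778]
eef_rot: [-0.574, -0.413, 0.413, 0.574]
contact_force: [0.8, -0.0, 0.4]
opening: 0.615
delta tool mm [ 1.  -1.5  2. ] spin deg -0.02
```

View pics/s4.png

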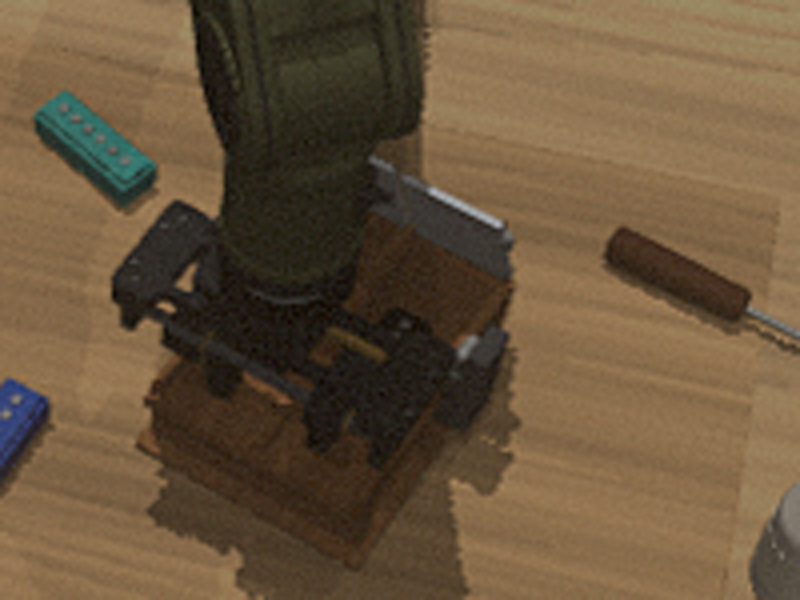

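View pics/w4.png

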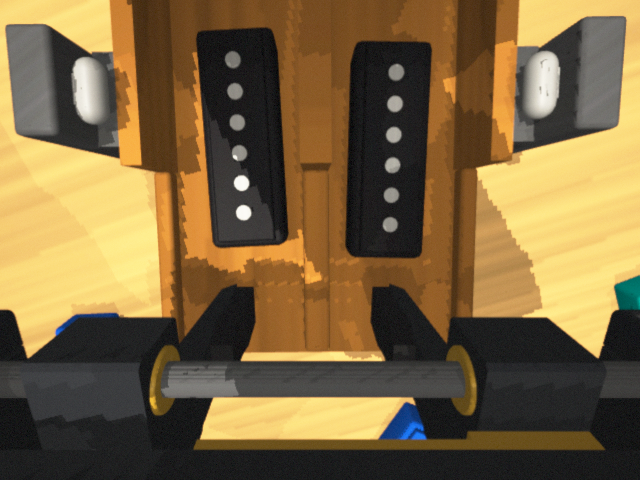

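Both fingertips are behind the pickups' upper ends, which sit at about (250,243) and (384,255). I'll narrow the gap so each finger pushes near its pickup's middle, then push.

```bash
python3 -m inch '1 -1 0 0; 1 -1 0 0; 1 -1 0 0; 1 1 8 0; 1 2 15 0; 1 3 22 0; 1 5 29 0; 1 6 36 0; 1 7 43 0; 1 9 50 0' 0.02
python3 -m inch '0 0 0 0; 0 0 0 0; 0 0 0 0'
python3 - <<'E'
from h import *
p=np.load("p1.npy"); delta(at(p,5.9,0,.0677),p)
d=snap("wrist"); cv2.imwrite("pics/w5.png",d["frame"][:,:,::-1])
E
```

```text
clock: 11.25
tool_pos: [0.5449, 0.1333, 0.0688]
eef_rot: [0.574, 0.413, -0.413, -0.574]
contact_force: [0.9, -0.6, 1.7]
opening: 0.508
clock: 11.55
tool_pos: [0.5453, 0.133, 0.0687]
eef_rot: [-0.574, -0.413, 0.413, 0.574]
contact_force: [0.5, -1.1, 0.3]
opening: 0.511
delta tool mm [0.2 1.  6.7] spin deg -0.04
```

View pics/w5.png

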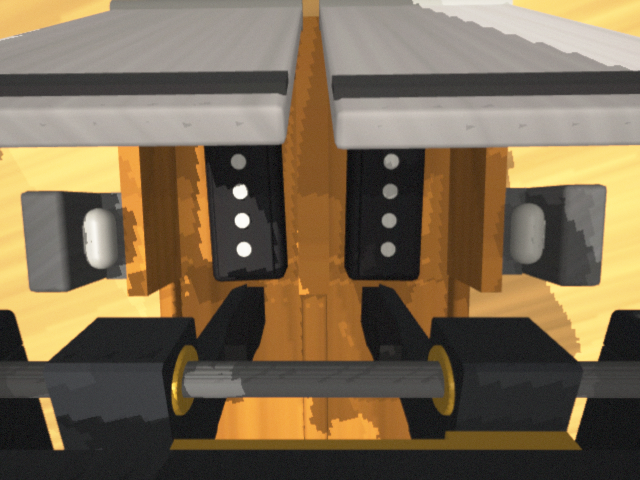

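```bash
python3 -m inch '0 0.3 2 0; 0 0.7 4 0; 0 1 6 0; 0 1 6 0; 0 1 6 0'
python3 -m inch '0 0.3 1 0; 0 0.5 2 0; 0 0.5 2 0; 0 0.5 2 0'
python3 - <<'E'
from h import *
p=np.load("p1.npy"); delta(at(p,5.9,0,.0677),p)
d=snap("wrist"); cv2.imwrite("pics/w6.png",d["frame"][:,:,::-1])
E
```

```text
clock: 12.1
tool_pos: [0.5411, 0.1345, 0.0681]
eef_rot: [0.575, 0.414, -0.412, -0.573]
contact_force: [5.3, -2.2, 0.6]
opening: 0.509
clock: 12.5
tool_pos: [0.5409, 0.1345, 0.068]
eef_rot: [0.576, 0.414, -0.411, -0.573]
contact_force: [7.2, -3.9, 1.1]
opening: 0.509
delta tool mm [0.2 0.3 2.1] spin deg -0.1
```

View pics/w6.png

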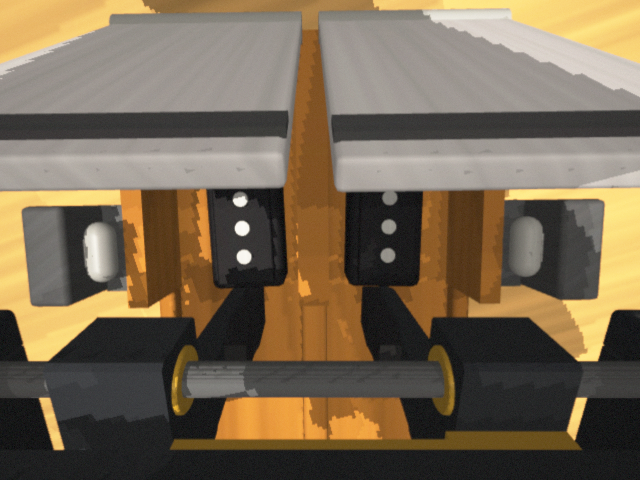

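Pushing force climbs to about 8 N with no more travel, close to the predicted end point. One more nudge, then retreat and raise.

```bash
python3 -m inch '0 0.5 3 0; 0 0.5 3 0; 0 0.5 3 0; 0 0 0 0; 0 -5 -20 0; 0 -10 -40 0; 0 -50 -45 0; 0 -90 -45 0; 0 -130 -45 0; 0 -165 -45 0'
python3 -m inch '0 -10 40 0; 0 -10 80 0; 0 -10 120 0; 0 -10 160 0; 0 -10 160 0; 0 -10 160 0'
python3 - <<'E'
from h import *
p=np.load("p1.npy")
s=r.get_state(); print(s["tool_pos"])
d=snap("wrist"); cv2.imwrite("pics/w7.png",d["frame"][:,:,::-1])
p[6]=p[8]=-45
ds,obs=observe(["scene","top","wrist"],guess=p,gate=25)
for o in obs: print(o[3],o[1],np.round(o[2],1),np.round(proj(o[0],model(p)[o[1]])[0],1))
cv2.imwrite("pics/s7.png",cv2.resize(ds["scene"]["frame"][160:310,300:500,::-1],(800,600),interpolation=cv2.INTER_CUBIC))
E
```

```text
clock: 13.55
tool_pos: [0.5789, 0.122, 0.2337]
eef_rot: [-0.573, -0.413, 0.414, 0.574]
contact_force: [0.5, 0.1, -0.6]
opening: 0.51
clock: 14.15
tool_pos: [0.4273, 0.1725, 0.2422]
eef_rot: [-0.573, -0.413, 0.414, 0.574]
contact_force: [1.3, -0.0, -0.3]
opening: 0.508
[0.42730779 0.17253454 0.2422276 ]
scene rack [381.5 248.8] [381.  248.5]
scene stop_left [411.  230.8] [410.7 234.3]
scene cover_left_hinge [415.9 223. ] [415.7 221.5]
scene pickup_left [400.2 244.6] [401.1 244. ]
scene catch_left_top [424.4 245.6] [422.1 244.8]
scene stop_right [390.2 223.2] [386.2 221.3]
scene cover_right_hinge [389.1 207.4] [390.7 208.5]
scene cover_right_edge [385.2 193.2] [386.  194.7]
scene pickup_right [375.4 235.1] [378.2 231.6]
scene catch_right_top [355.5 211.1] [358.1 210.7]
top rack [273.7 254. ] [272.8 253.2]
top stop_left [248.9 279.3] [251.3 279.8]
top cover_left_hinge [246.6 278.6] [247.  285.8]
top cover_left_edge [246.8 270.1] [245. 271.]
top pickup_left [259.9 263.7] [257.1 265. ]
top catch_left_top [234.4 253.3] [234.5 253.5]
top stop_right [275.8 285. ] [275.8 287.8]
top cover_right_hinge [272.5 293.5] [272.3 294.1]
top cover_right_edge [274.6 284.1] [272.2 280.6]
top catch_right_top [300.5 273.6] [298.6 274.2]
wrist rack [314.2 311.7] [313.1 310.8]
wrist cover_left_hinge [349.7 221.6] [351.5 220.2]
wrist cover_left_edge [361.9 309.5] [364.9 311.5]
wrist catch_left_top [414.7 306.6] [411.9 307.4]
wrist cover_right_hinge [276.3 221.2] [274.3 220.4]
wrist cover_right_edge [258.5 308.5] [261.3 309.9]
```

View pics/w7.png

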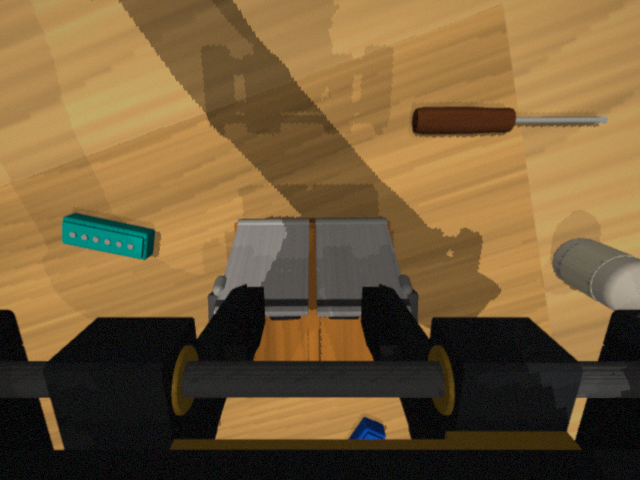

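View pics/s7.png

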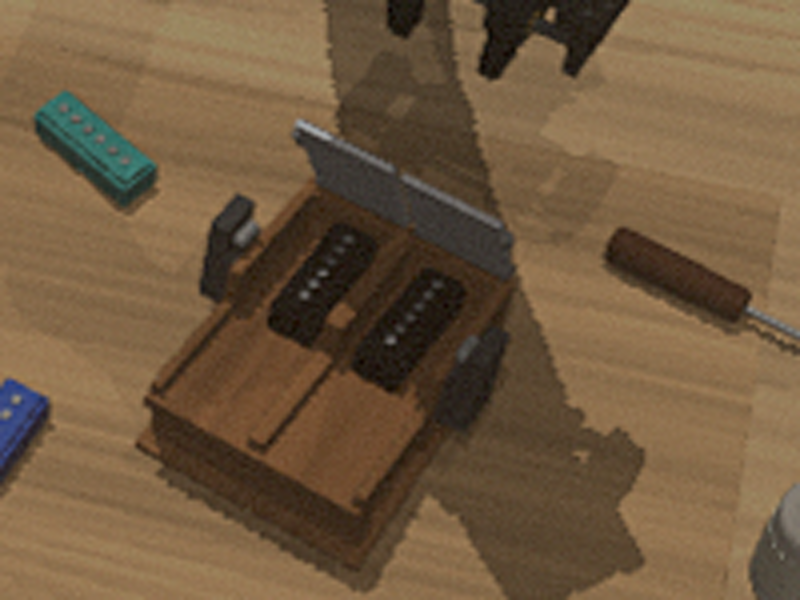

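```bash
python3 - <<'E'
from h import *
p=np.load("p1.npy"); R=rackR(p[2]); o=np.array([p[0],p[1],p[3]])
d=snap("scene"); im=cv2.resize(d["frame"][180:280,340:460,::-1],(720,600),interpolation=cv2.INTER_CUBIC)
def line(a,b,c):
    q=proj(d,[o+R@(np.array(v)/1000) for v in (a,b)]); q=((q-[340,180]+.5)*6).astype(int); cv2.line(im,tuple(map(int,q[0])),tuple(map(int,q[1])),c,1)
for y in (32.4,-31):
    for x,c in ((0,(0,255,0)),(-90,(0,255,0)),(7,(0,0,255))): line([x,y-20,26],[x,y+20,26],c)
for y in (-66,66): line([4,y,36],[-100,y,36],(255,255,0)); 
line([90,-66,0],[90,66,0],(255,255,0)); line([-99,-69,39.5],[-99,69,39.5],(255,255,0))
cv2.imwrite("pics/s8.png",im)
E
```

```text
(no output)
```

View pics/s8.png

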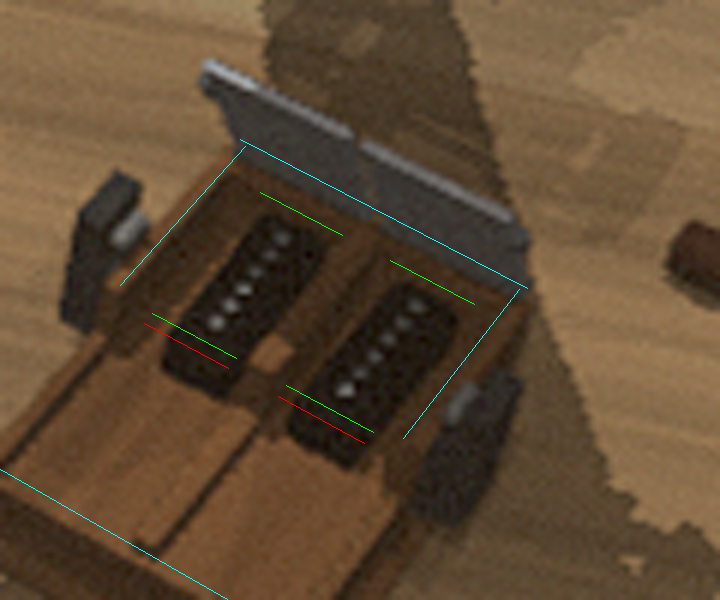

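Both pickups' upper ends lie on the predicted "at the stop" line (left (201,339), right (331,406) in the crop, lines at (195,336) and (330,409)). Now for the covers, pressing both at once with the parted fingers.

```bash
python3 - <<'E'
from h import *
p=np.load("p1.npy"); delta(at(p,-98,0,.162),p); delta(at(p,-22,0,.092),p)
E
```

```text
delta tool mm [  0.1  80.2 -12.4] spin deg -0.03
delta tool mm [ 1.000e-01  1.502e+02 -8.840e+01] spin deg -0.03
```

```bash
python3 -m inch '0 0 0 0; 0 0 -8 0; 0 20 -12 0; 0 40 -12 0; 0 60 -12 0; 0 80 -12 0; 0 80 -12 0; 0 80 -12 0' 0.2
python3 - <<'E'
from h import *
p=np.load("p1.npy"); delta(at(p,-80,0,.160),p)
d=snap("wrist"); cv2.imwrite("pics/w9.png",d["frame"][:,:,::-1])
E
```

```text
clock: 16.85
tool_pos: [0.4404, 0.1683, 0.1623]
eef_rot: [0.574, 0.413, -0.413, -0.574]
contact_force: [-0.1, -1.1, 1.3]
opening: 0.598
delta tool mm [  0.1   2.3 -18.1] spin deg -0.04
```

View pics/w9.png

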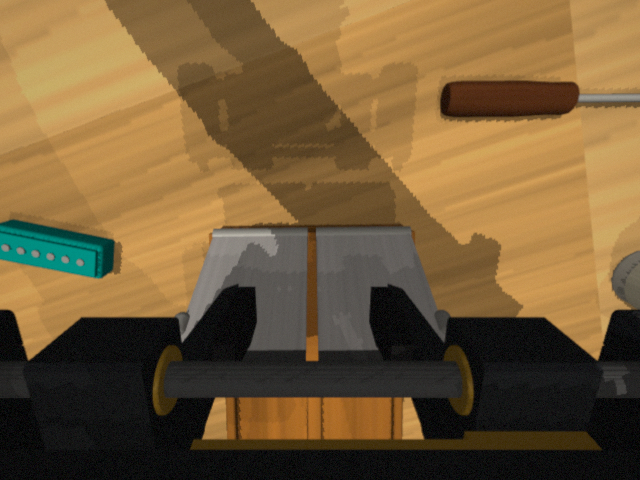

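```bash
python3 -m inch '0 2 -18 0; 0 6 -26 0; 0 10 -33 0; 0 15 -41 0; 0 21 -48 0; 0 28 -55 0; 0 35 -61 0; 0 42 -65 0; 0 47 -68 0; 0 47 -68 0'
python3 - <<'E'
from h import *
p=np.load("p1.npy"); delta(at(p,-22,0,.092),p)
d=snap("wrist"); cv2.imwrite("pics/w10.png",d["frame"][:,:,::-1])
d=snap("scene"); cv2.imwrite("pics/s10.png",cv2.resize(d["frame"][160:310,300:500,::-1],(800,600),interpolation=cv2.INTER_CUBIC))
E
```

```text
clock: 17.9
tool_pos: [0.5042, 0.1462, 0.1143]
eef_rot: [-0.574, -0.412, 0.413, 0.574]
contact_force: [0.1, 1.2, 0.0]
opening: 0.6
delta tool mm [ 0.7 22.3 -8.5] spin deg -0.05
```

View pics/w10.png

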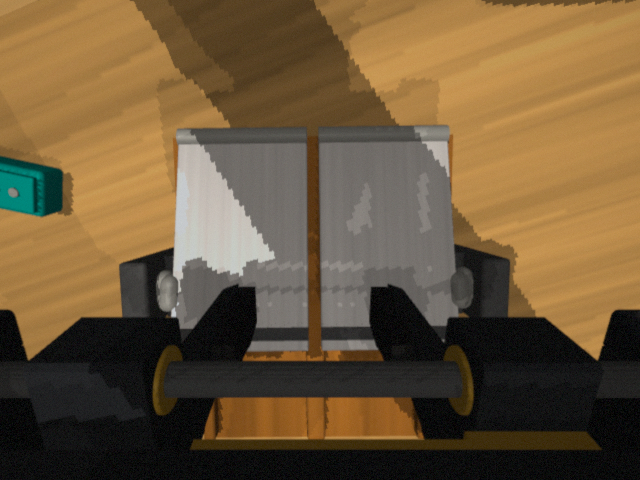

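View pics/s10.png

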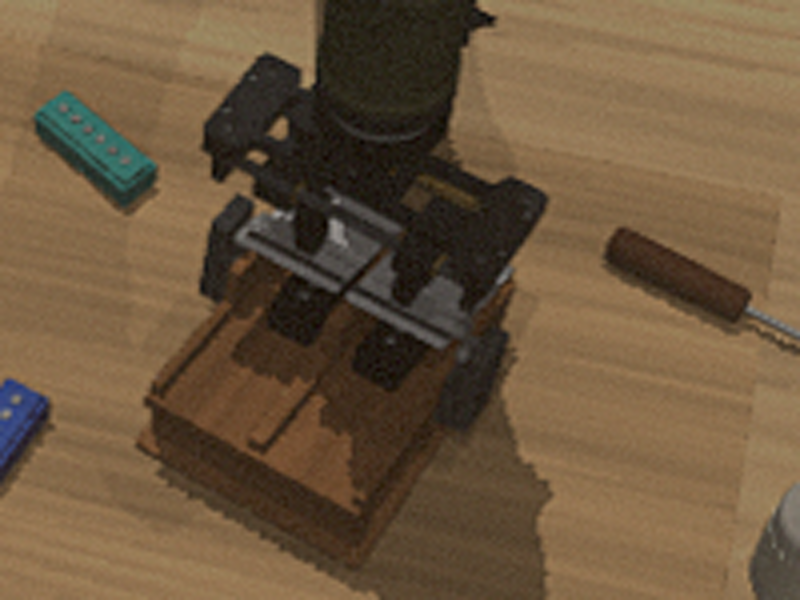

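Both covers are folded down together, and the fingers press on them well clear of the rollers at (167,290) and (462,288). Now to snap them.

```bash
python3 -m inch '0 4 -2 0; 0 8 -4 0; 0 12 -6 0; 0 16 -7 0; 0 20 -8 0; 0 22 -8 0; 0 22 -8 0'
python3 -m inch '0 3 0 0; 0 6 0 0; 0 6 0 0; 0 6 0 0'
```

```text
clock: 18.7
tool_pos: [0.5124, 0.144, 0.0932]
eef_rot: [0.574, 0.413, -0.413, -0.574]
contact_force: [0.8, -0.4, 1.9]
opening: 0.601
clock: 19.1
tool_pos: [0.5128, 0.1441, 0.0915]
eef_rot: [0.575, 0.414, -0.412, -0.573]
contact_force: [-7.6, -3.0, 43.3]
opening: 0.598
```

```bash
python3 -m inch '0 -6 0 0; 0 -30 0 0; 0 -70 0 0; 0 -110 20 0; 0 -150 50 0; 0 -150 90 0; 0 -150 120 0; 0 -150 120 0'
python3 - <<'E'
from h import *
p=np.load("p1.npy"); p[4]=p[5]=0; p[6]=p[8]=-45
ds,obs=observe(["scene","top","wrist"],guess=p,gate=25)
D=model(p); q=p.copy(); q[4]=q[5]=.17; D2=model(q)
for o in obs:
    if "edge" in o[1] or "hinge" in o[1]: print(o[3],o[1],np.round(o[2],1),np.round(proj(o[0],D[o[1]])[0],1),np.round(proj(o[0],D2[o[1]])[0],1))
cv2.imwrite("pics/s11.png",cv2.resize(ds["scene"]["frame"][160:310,300:500,::-1],(800,600),interpolation=cv2.INTER_CUBIC))
cv2.imwrite("pics/w11.png",ds["wrist"]["frame"][:,:,::-1])
E
```

```text
clock: 19.9
tool_pos: [0.3945, 0.1832, 0.2375]
eef_rot: [-0.573, -0.414, 0.415, 0.573]
contact_force: [0.0, 0.7, 0.9]
opening: 0.602
scene cover_left_hinge [417.5 221.7] [415.7 221.5] [415.7 221.5]
scene cover_left_edge [398.1 246.3] [395.4 246. ] [397.3 240.4]
scene cover_right_hinge [392.3 206.5] [390.7 208.5] [390.7 208.5]
scene cover_right_edge [370.  231.7] [369.6 232. ] [371.2 226.4]
top cover_left_hinge [246.7 286.9] [247.  285.8] [247.  285.8]
top cover_left_edge [259.9 247.9] [258.  248.4] [256.3 250. ]
top cover_right_hinge [271.  294.3] [272.3 294.1] [272.3 294.1]
top cover_right_edge [282.4 255.7] [283.6 256.7] [282.3 258.4]
wrist cover_left_hinge [349.8 256.3] [350.7 255.1] [350.7 255.1]
wrist cover_left_edge [349.  362.6] [349.7 364.6] [351.9 371.5]
wrist cover_right_hinge [279.1 254.9] [274.7 255.1] [274.7 255.1]
wrist cover_right_edge [275.3 365.1] [275.6 364.6] [273.6 371.5]
```

View pics/s11.png

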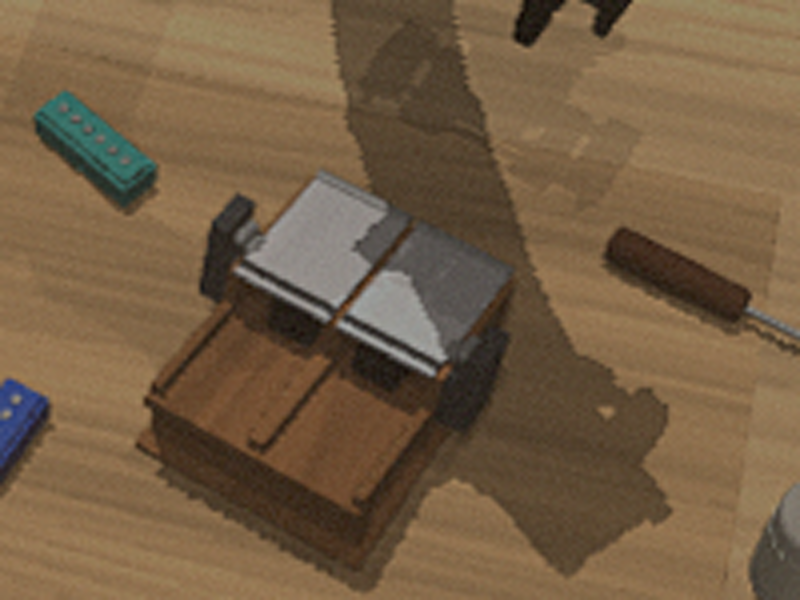

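View pics/w11.png

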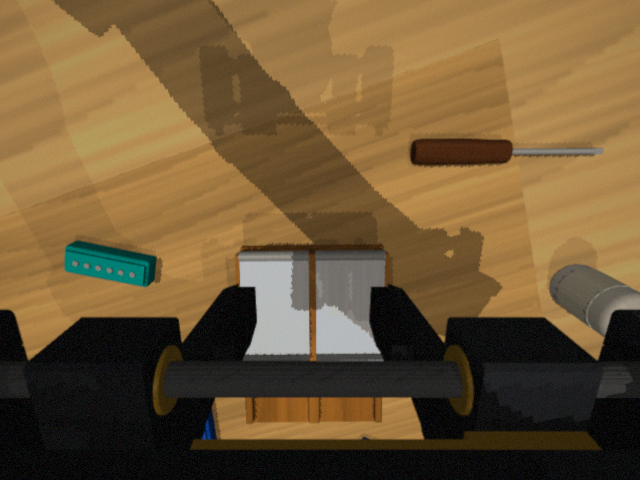

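The free edges in all three views match a hinge angle of 0 (scene rows 246.3 and 231.7, against 246.0 and 232.0 predicted shut, or 240.4 and 226.4 if sprung back). Both covers lie flush with their rollers over them, and the bystanders are where they were, so I'm handing in.

```bash
python3 -c "
from plant import r
print(r.finish_job(), r.get_state()['clock'])"
```

```text
the job is handed in; nothing more can be done
the job is handed in; nothing more can be done
```

I pushed both black pickups down together with the parted fingers until they met their back stops. I then folded both covers down at once and pressed them shut, and handed the job in after about 20 s of the 58 s allowed. No verdict was reported.

- **Pickups:** The push stopped moving at about 8 N, roughly 2 mm short of the predicted end point. In the scene picture both upper ends lay within about 4 mm of the "at the stop" line. I took that last pickup measurement before shutting the covers. Afterwards only the pickups' upper ends showed below the covers, and I did not measure them again.
- **Covers:** Pressing met a hard end at about 43 N total on the fingers. After I let go, the free edges matched a fully shut cover (hinge angle 0), not one sprung back to 0.17 rad. They agreed within about 3 pixels in all three views.
- **Bystanders:** I did not touch any of them. The screwdriver and the polish bottle looked unmoved in the last pictures. I did not measure any of the four, and the sanding block and screw tin were outside the pictures I viewed after the first.

Some network point reports were a few pixels off: the hinge and edge points by up to about 7 pixels in the later views, and the left stop in the top view by about 6. I relied on a fit to all the views instead.

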